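# Unhook the offcut tray from its catch and draw it out to the stop

### The job

The steel offcut tray is hooked over the low lip behind it. Push the aluminium block that lies in its way aside onto the rubber pad and leave it lying there, then pull the top of the tray's upright handle towards the robot so that the tray tips on its front skid and the hook clears the lip, and slide it out along the table, without ever lifting its front off the table, until its front rests squarely against the stop bar and it lies level. Leave the oil bottle and the tin standing where they are.

Things in the scene. Friction and masses are not known exactly. Their poses are not given: they have to be found in the camera images.
- tray: loose open steel tray, 0.6 to 1 kg, hooked over the lip at the start. Origin: centre of its underside, on the table; z up, +x to its rear (hook), -x to its front, the way it is drawn out. 150 mm long (x), 110 wide, walls 4 thick, top 40 mm up, on two slippery full-width skids (friction about 0.2) at x = -67 and +67. Unhooked, it slides without tipping when pulled
- handle (a point): centre of the crossbar of the tray's upright steel handle, at tray x = 45, 138 mm above the table: a gate of two 12 mm posts (y = -45 and +45) with a crossbar 102 mm long (y), 12 thick (x), 24 high, its top 150 mm up. Axes as the tray's. Pulled here to -x by some 5 to 15 N while hooked, the tray tips up about its front skid
- toe (a point): bottom of the tray's front skid, mid-width, at tray x = -67; on the table. Axes as the tray's
- tooth (a point): bottom of the tooth of the tray's hook, tray x = 108, 4 mm above the table when hooked; tray's axes. A hook arm 40 mm wide (y), 30 to 36 mm up, runs from the tray's rear wall (x = 75) to the tooth (x 103 to 113). It must rise some 22 mm (tray tilt 0.12 rad) to clear the lip
- front_left (a point): on the tray's outer front face, 15 mm up, 5 mm inside its +y corner (tray x = -75, y = 50)
- front_right (a point): the same at the -y corner (tray x = -75, y = -50)
- lip_top (a point): middle of the top of the fixed steel lip, a strip 10 mm thick (x), 170 long (y), 26 high, standing on the table across the lane, with 8 mm high feet out to 113 mm each side. Its -x is the direction in which the tray is drawn out, to the stop. At the start the tooth hangs behind it (3 mm of play)
- stop_face (a point): middle of the working face, 15 mm up, of the fixed stop bar, an aluminium extrusion 30 mm thick, 190 mm long (y) and 30 mm high lying across the lane nearer the robot. The face looks along this point's +x, towards the tray; the bar lies on the -x side. Parallel to the lip, which lies 295 to 325 mm from it
- block_centre (a point): centre of a loose aluminium block, 80 (x) by 40 (y) by 45 mm high, 0.25 to 0.5 kg, lying flat on the table in the lane between the tray and the stop bar; this point is 22.5 mm up
- pad: grey rubber pad with a thin pale border, 130 (x) by 150 mm (y), inlaid flush in the table (no step) to one side of the lane, the left or the right; origin at its centre. The block belongs here
- column: fixed clamp column on the other side of the lane: green foot 70 x 70 x 35 mm, dark tube 28 mm thick with a green clamp head 46 x 46 mm from 170 to 220 mm up, an orange lever reaching 45 mm out to its +y side; 260 mm tall; origin under its centre
- oil: loose grey plastic oil bottle, 52 mm thick, 130 mm tall, standing beside the tray's path; origin at the centre of its underside
- tin: loose steel tin, 64 mm thick, 85 mm tall, standing beside the tray's path; origin at the centre of its underside
Not all that is in view belongs to the job. What is shaped like the tray but yellow is not meant. Of the things that look like the part that bears block_centre, the smaller one is meant.

How it is judged:
By the outcome, as a careful person would: the job done as asked, in the order asked, and still so for the second after the job is handed in, with the robot touching nothing.
It also fails if it takes over 54 s, if anything falls off the work surface, if the arm or the gripper's body presses on something with over 40 N, if the wrist force passes 120 N, or if a joint passes its speed limit or range.

### The arm

A 7-joint arm with a two-finger parallel gripper is mounted at the origin on the work surface. World frame = base frame: x ahead of the robot, y to its left, z up, the work surface at z = 0. Lengths are in m, angles in rad, forces in N, time in s.
With the tool pointing down it reaches from about 0.4 to 0.875 m from the base axis. Payload 19.3 kg.
Tool frame: the origin (TCP) lies midway between the tips of the shut fingers; the grasp point (between the pads) lies 19 mm behind it; z points along the fingers, y is the line along which they close (so a half turn about z gives the same grasp; the last joint's range is limited). The gripper opens to 85 mm and grips with 20 to 120 N. Pads are 22 mm wide; open, the fingers measure 114 mm over their backs; the gripper's body (76 mm by 85 mm) begins 54 mm behind the grasp point. The pads swing forward as they close: fully open they stand 13 mm farther back than shut.
Start: joints at [-1.37, 0.521, -0.036, 1.599, 0.021, 1.021, -0.113], TCP at [0.167, 0.602, 0.231] pointing down, gripper open.
Joint ranges: [-2.91, 2.91], [-0.3, 2.13], [-1.5, 1.42], [0.17, 2.43], [-1.26, 4.41], [0.16, 1.93], [-2.52, 2.52]. Speed limits (rad/s): [1.89, 1.89, 2.39, 2.39, 3.01, 3.01, 3.01].

### API

Orientations are given as [roll, pitch, yaw] about the fixed x, y, z axes, in that order (R = Rz(yaw) Ry(pitch) Rx(roll)).
In Python, from workcell import * gives the robot as it stands. The module is installed in compiled form; this text tells all that it offers.
- The arm moves only by the tool play_rows, never from a script. Its argument "deltas" is a list of rows, each a list of 7 numbers: the shift along the tool's x, y, z in units of 500 mm (1.0 is 500 mm), then the turn, a rotation vector about the tool's x, y, z in units of 120 degrees (1.0 is 120 degrees), then the closure, from 0 (fully open) to 1 (shut). A call has 1 to 10 rows; each row is the pose to reach, as a shift and turn from the pose commanded when the call began, along the tool's axes at that moment; what a row does not reach only later rows make up. A row lasts 1/10 s, in which the tool goes at most 50 mm and 8.59 degrees, less where a joint would pass 70% of its speed; a pose out of reach is approached as far as the arm can. A call with a number of a shift or a turn outside -1 to 1 is refused whole. A call with a gripper value outside its range is refused whole. The fingers move at their own pace and stop on an object; "newtons" is the grip in N (left out, the last holds). Time passes only in rows, so rows that repeat a pose let the fingers close. It gives the time, the measured TCP pose, the force, the opening and the grip force at its end, in the units of the state.
- observe(): the state, without advancing time (a new reading comes with each control period).
- grab_frame(name): name is "side" or "top" or "wrist"; returns the picture (420x560x3 uint8, red, green, blue); there is no depth.
- get_calibration(name): a dict with "fovy" (degrees; the focal length in pixels is half the picture's height over the tangent of half this angle, whatever the lens; pixels are square), "cx", "cy" (the principal point, pixels), "xyz" and "rotation" of the camera in the world. Camera axes: x right, y down, z forward; pixel columns grow to the right and rows downward; lengths in m; the calibration is good to about 2 mm. A picture is of the moment at which its call begins: read the wrist's pose just before it. get_calibration takes no time and is no camera call; for the wrist camera it gives the pose at the moment of the call.
- job_done(): hands the job in; it is judged then, once.
The state is a dict: "clock": time; "qpos": joint angles; "qd": joint speeds; "joint_efforts": joint torques, N m; "position": TCP position; "tool_rot": TCP orientation; "force": force on the tool from outside, world axes, zero at the start; "moment": the same for the moment, N m; "grip_width": finger opening in m; "finger_force": force on a finger pad.
Only numpy, scipy, OpenCV 4.12 (cv2) and the standard library are available. Lean on these libraries where they do the work, as an engineer would, in place of code of your own. Each camera call takes 0.05 s, during which the arm holds its last target. There are 200 camera calls.

## Working session

There is one attempt and no reset: what is moved stays moved. The work goes in short steps, Python scripts to look and compute and a tool call to move; the robot and the scene stay as the last step left them, time stands still between calls to the robot, and variables do not carry over. Pictures are saved under pics/ and viewed, at most 10 in all, crops included, and the job is handed in when it is done.

Besides the shell and the picture viewer there is one more tool, called after "Emit:" as name(argument=value, ...) on one line, values as JSON. play_rows: Moves the arm, as the interface text tells. Its arguments: {"type":"object","properties":{"deltas":{"type":"array"},"newtons":{"type":"number"}},"required":["deltas"]}

```bash
mkdir -p pics; cat > h.py <<'E'
from workcell import *
import numpy as np, cv2, json
from scipy.spatial.transform import Rotation as R
def ray(c,u,v):
    f=210/np.tan(np.radians(c["fovy"])/2)
    d=np.array(c["rotation"])@np.array([(u-c["cx"])/f,(v-c["cy"])/f,1]); return np.array(c["xyz"]),d
def atz(c,u,v,z):
    o,d=ray(c,u,v); return o+d*(z-o[2])/d[2]
def proj(c,p):
    f=210/np.tan(np.radians(c["fovy"])/2)
    q=np.array(c["rotation"]).T@(np.array(p)-np.array(c["xyz"])); return c["cx"]+f*q[0]/q[2],c["cy"]+f*q[1]/q[2]
E
python3 - <<'E'
from h import *
for n in("top","side"):
    im=grab_frame(n); c=get_calibration(n); print(n,c)
    cv2.imwrite(f"pics/{n}0.png",cv2.resize(im[:,:,::-1],(800,600),interpolation=cv2.INTER_CUBIC))
print(observe())
E
```

```text
top {'fovy': 48.6795999260792, 'cx': 281.6206012157746, 'cy': 204.40627686149955, 'xyz': array([ 0.39183254, -0.00830284,  1.36517828]), 'rotation': array([-3.02526932,  0.02157806, -1.55982359])}
side {'fovy': 45.4516415650031, 'cx': 279.0134272949835, 'cy': 208.60843866729022, 'xyz': array([ 0.17610648, -0.73646061,  0.98717302]), 'rotation': array([-2.39421343,  0.01654624, -0.46943699])}
{'clock': 0.1, 'qpos': array([-1.37021548,  0.52193065, -0.03629948,  1.59990544,  0.02119709,
        1.02108473, -0.11278818]), 'qd': array([ 0.00166066, -0.00143706, -0.00026347, -0.00202738,  0.00097686,
        0.00120403, -0.00021139]), 'joint_efforts': array([ 4.31873195e-03, -9.28477621e+01,  1.98436663e+00, -3.70536339e+01,
        1.81543588e-02,  5.36042964e-03, -4.62046512e-05]), 'position': array([0.16714977, 0.60195199, 0.23081471]), 'tool_rot': array([-3.14065227e+00,  7.54409105e-05,  2.87078611e+00]), 'force': array([ 0.47863756,  0.49010087, -0.01898105]), 'moment': array([ 0.01844005, -0.02901876,  0.02448342]), 'finger_force': 0.0, 'grip_width': 0.08529180412276688}
```

View pics/top0.png

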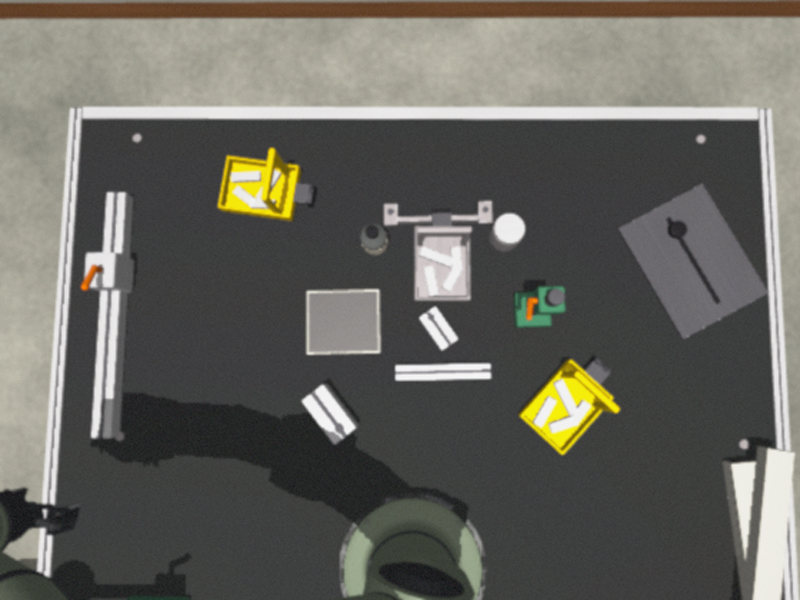

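View pics/side0.png

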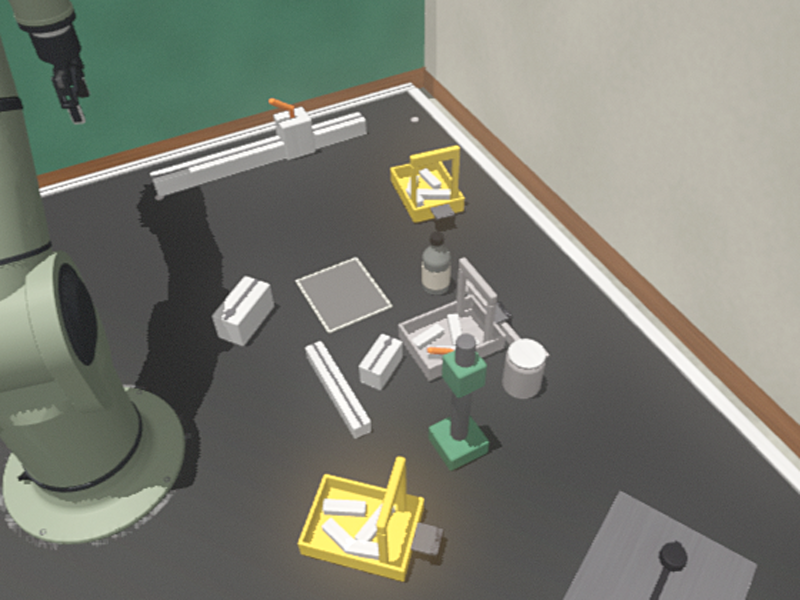

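The top view shows the grey tray at (442,262), the lip at (438,216), the stop bar at (443,372), the pad to the left at (343,321), the column at right (540,305), the oil bottle at (374,238) and the tin at (508,230). There are two aluminium blocks: a small one at (438,328) and a larger one at (329,413). The small one is in the lane, so it is the one meant. I'll confirm this in an enlarged crop.

```bash
sed -i 's/np.array(c\["rotation"\])/R.from_euler("xyz",c["rotation"]).as_matrix()/' h.py
python3 - <<'E'
from h import *
im=grab_frame("top")[130:280,205:405]
cv2.imwrite("pics/crop1.png",cv2.resize(im[:,:,::-1],(800,600),interpolation=cv2.INTER_CUBIC))
c=get_calibration("top")
def w(u,v,z): return atz(c,u/1.42857,v/1.42857,z)[:2].round(3)
print("block",w(438,328,.045),"stop",w(396,366,.03),w(490,364,.03),"pad",[w(*p,0) for p in((307,290),(380,290),(380,353),(307,354))])
print("base",proj(c,[0,0,0]))
E
```

```text
block [ 0.474 -0.05 ] stop [0.398 0.033] [ 0.404 -0.154] pad [array([0.554, 0.221]), array([0.555, 0.069]), array([0.425, 0.067]), array([0.421, 0.218])]
base (np.float64(287.592305456562), np.float64(398.367244820972))
```

View pics/crop1.png

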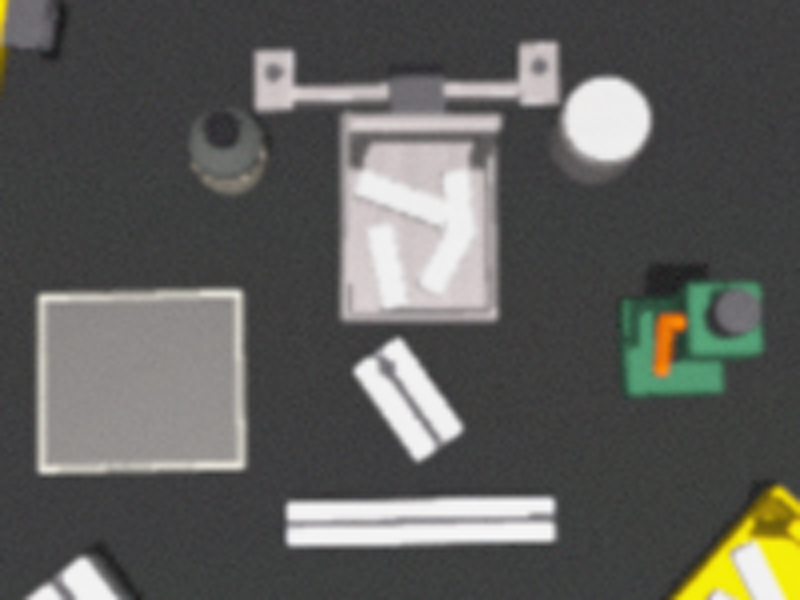

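The crop confirms the small block: top corners (400,338), (464,430), (418,460), (354,372), lying in the lane. The larger one lies bottom-left, outside it. The tray's handle bar top runs (340,122)–(502,124).

```bash
python3 - <<'E'
from h import *
c=get_calibration("top")
def w(u,v,z): return atz(c,205+u/4-.375,130+v/4-.375,z)[:2]
B=[w(*p,.045) for p in((400,338),(464,430),(418,460),(354,372))]
print("block c",np.mean(B,0).round(4),"L",np.linalg.norm(B[1]-B[0]).round(3),np.linalg.norm(B[2]-B[1]).round(3),"yaw",np.arctan2(*(B[0]+B[3]-B[1]-B[2])[::-1]).round(3))
P=[w(*p,0) for p in((39,294),(243,291),(244,468),(39,472))];print("pad",np.mean(P,0).round(4))
S=[w(286,503,.03),w(555,497,.03)];d=S[0]-S[1];print("stop face mid",np.mean(S,0).round(4),"yaw",np.arctan2(-d[0],d[1]).round(3))
T=[w(340,320,.04),w(498,319,.04)];d=T[0]-T[1];print("tray front",np.mean(T,0).round(4),np.linalg.norm(d).round(3),np.arctan2(-d[0],d[1]).round(3))
for v in(113,123,132):
  H=[w(341,v,.15),w(502,v+1,.15)];print("bar",np.mean(H,0).round(4),np.linalg.norm(H[0]-H[1]).round(3))
L=[w(294,85,.026),w(294,102,.026),w(520,82,.026),w(520,98,.026)];print("lip",np.array(L).round(4).tolist())
print("oil",w(228,165,.05).round(3),"tin",w(607,118,.085).round(3))
s=observe();T0=R.from_euler("xyz",s["tool_rot"]);print(T0.as_matrix().round(3))
E
```

```text
block c [ 0.4744 -0.0506] L 0.08 0.039 yaw 0.624
pad [0.4894 0.1454]
stop face mid [ 0.4038 -0.0596] yaw 0.033
tray front [ 0.5324 -0.0577] 0.113 0.015
bar [ 0.6586 -0.0547] 0.107
bar [ 0.6519 -0.0547] 0.107
bar [ 0.6458 -0.0548] 0.107
lip [[0.7067, 0.0344], [0.6939, 0.0342], [0.7099, -0.1317], [0.6979, -0.1316]]
oil [0.642 0.08 ] tin [ 0.671 -0.187]
[[-0.964  0.268 -0.   ]
 [ 0.268  0.964 -0.001]
 [-0.    -0.001 -1.   ]]
```

Emit:
play_rows(deltas=[[-0.63, -0.73, 0, 0, 0, 0.9, 0], [-0.63, -0.73, 0, 0, 0, 0.9, 0], [-0.63, -0.73, 0, 0, 0, 0.9, 0], [-0.63, -0.73, 0, 0, 0, 0.9, 0], [-0.63, -0.73, 0, 0, 0, 0.9, 0], [-0.63, -0.73, 0, 0, 0, 0.9, 0], [-0.63, -0.73, 0, 0, 0, 0.9, 0], [-0.63, -0.73, 0, 0, 0, 0.9, 0], [-0.63, -0.73, 0, 0, 0, 0.9, 0], [-0.63, -0.73, 0, 0, 0, 0.9, 0]], newtons=25)

```text
clock: 1.15
position: [0.3738, 0.1632, 0.2315]
tool_rot: [3.141, -0.0, 1.362]
force: [-0.4, 1.2, -0.3]
grip_width: 0.0855
finger_force: 0.0
```

```bash
cat >> h.py <<'E'
def goal(x,y,z,yaw,lean=0):
    """units for a target TCP pose; lean tips the tool back about world y after yaw"""
    s=observe(); r0=R.from_euler("xyz",s["tool_rot"]); r1=R.from_euler("y",lean)*R.from_euler("xyz",[np.pi,0,yaw])
    d=r0.inv().apply(np.array([x,y,z])-s["position"])/.5; w=(r0.inv()*r1).as_rotvec()/np.radians(120)
    print("units",d.round(4),w.round(4)); 
def st():
    s=observe(); print(*[(k,np.round(s[k],4)) for k in("clock","position","tool_rot","force","grip_width","finger_force","qpos")])
E
python3 -c "
from h import *
st();goal(.474,-.051,.08,.624);goal(.474,-.051,.014,.624)"
```

```text
('clock', np.float64(1.15)) ('position', array([0.3738, 0.1632, 0.2315])) ('tool_rot', array([ 3.1413e+00, -3.0000e-04,  1.3623e+00])) ('force', array([-0.4401,  1.1726, -0.3353])) ('grip_width', np.float64(0.0855)) ('finger_force', np.float64(0.0)) ('qpos', array([-0.9472,  0.1847,  0.4487,  2.15  , -0.1085,  0.8274, -0.6402]))
units [-0.3777  0.2846  0.303 ] [ 1.000e-04 -2.000e-04  3.525e-01]
units [-0.3778  0.2846  0.435 ] [ 1.000e-04 -2.000e-04  3.525e-01]
```

Emit:
play_rows(deltas=[[-0.378, 0.285, 0.2, 0, 0, 0.352, 0], [-0.378, 0.285, 0.2, 0, 0, 0.352, 0], [-0.378, 0.285, 0.2, 0, 0, 0.352, 0], [-0.378, 0.285, 0.2, 0, 0, 0.352, 0], [-0.378, 0.285, 0.2, 0, 0, 0.352, 0], [-0.378, 0.285, 0.2, 0, 0, 0.352, 0], [-0.378, 0.285, 0.2, 0, 0, 0.352, 0], [-0.378, 0.285, 0.28, 0, 0, 0.352, 0], [-0.378, 0.285, 0.28, 0, 0, 0.352, 0], [-0.378, 0.285, 0.28, 0, 0, 0.352, 0]])

```text
clock: 2.15
position: [0.4748, -0.0465, 0.092]
tool_rot: [-3.141, 0.001, 0.635]
force: [0.3, 0.1, -1.1]
grip_width: 0.0855
finger_force: 0.0
```

```bash
python3 -c "
from h import *
cv2.imwrite('pics/w1.png',grab_frame('wrist')[:,:,::-1]);c=get_calibration('wrist');print(proj(c,[.474,-.051,.045]))
st();goal(.474,-.051,.014,.624)"
```

```text
(np.float64(291.1585863448355), np.float64(238.7685367879365))
('clock', np.float64(2.2)) ('position', array([ 0.4753, -0.0466,  0.0926])) ('tool_rot', array([-3.1416e+00, -6.0000e-04,  6.3480e-01])) ('force', array([0.2715, 0.0644, 0.8068])) ('grip_width', np.float64(0.0853)) ('finger_force', np.float64(0.0)) ('qpos', array([-0.3938,  0.5734,  0.4943,  2.1131, -0.4993,  0.5684, -0.474 ]))
units [-0.0074  0.0055  0.1572] [-0.     -0.0003  0.0052]
```

View pics/w1.png

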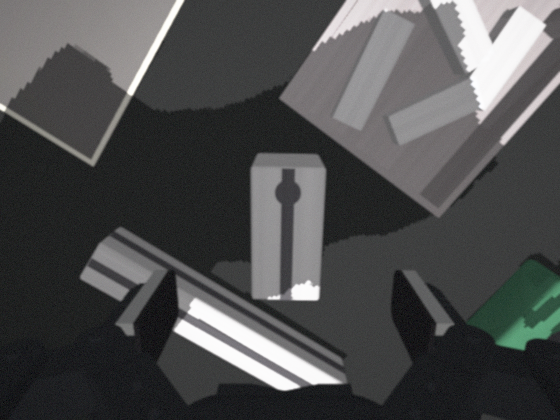

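The wrist view shows the small block between the fingers, its top centre at about (288,232), aligned with the tool. The tray front corner at (437,215) and the stop bar are clear of the fingers.

Emit:
play_rows(deltas=[[-0.007, 0.0055, 0.1, 0, 0, 0.005, 0], [-0.007, 0.0055, 0.157, 0, 0, 0.005, 0], [-0.007, 0.0055, 0.157, 0, 0, 0.005, 0], [-0.007, 0.0055, 0.157, 0, 0, 0.005, 0.4], [-0.007, 0.0055, 0.157, 0, 0, 0.005, 0.6], [-0.007, 0.0055, 0.157, 0, 0, 0.005, 0.6], [-0.007, 0.0055, 0.157, 0, 0, 0.005, 0.6], [-0.007, 0.0055, 0.157, 0, 0, 0.005, 0.6], [-0.007, 0.0055, 0.157, 0, 0, 0.005, 0.6], [-0.007, 0.0055, 0.157, 0, 0, 0.005, 0.6]], newtons=25)

```text
clock: 3.2
position: [0.4747, -0.0511, 0.0143]
tool_rot: [3.141, -0.002, 0.624]
force: [-4.4, 3.5, 20.7]
grip_width: 0.0395
finger_force: 25.6
```

```bash
python3 -c "
from h import *
st();z=observe()['position'][2];goal(.474,.145,z,.624);goal(.489,.145,z,.624);goal(.489,.147,z,.3)"
```

```text
('clock', np.float64(3.2)) ('position', array([ 0.4747, -0.0511,  0.0143])) ('tool_rot', array([ 3.1413e+00, -2.0000e-03,  6.2360e-01])) ('force', array([-4.361 ,  3.4669, 20.741 ])) ('grip_width', np.float64(0.0395)) ('finger_force', np.float64(25.564)) ('qpos', array([-0.2728,  0.7091,  0.3454,  2.1343, -0.6161,  0.3931, -0.3746]))
units [ 0.2279 -0.3192  0.0004] [ 0.0001 -0.0009 -0.0002]
units [ 0.2523 -0.3017  0.0004] [ 0.0001 -0.0009 -0.0002]
units [ 0.2546 -0.3049  0.0004] [-0.     -0.0009  0.1545]
```

Emit:
play_rows(deltas=[[0, 0, 0, 0, 0, 0, 0.5], [0.025, -0.03, 0, 0, 0, 0, 0.5], [0.056, -0.068, 0, 0, 0, 0, 0.5], [0.087, -0.105, 0, 0, 0, 0, 0.5], [0.118, -0.143, 0, 0, 0, 0, 0.5], [0.149, -0.18, 0, 0, 0, 0, 0.5], [0.18, -0.218, 0, 0, 0, 0, 0.5], [0.211, -0.255, 0, 0, 0, 0, 0.5], [0.235, -0.285, 0, 0, 0, 0, 0.5], [0.252, -0.303, 0, 0, 0, 0, 0.5]])

```text
clock: 4.2
position: [0.488, 0.1464, 0.0133]
tool_rot: [3.141, -0.001, 0.625]
force: [-1.6, -2.9, 0.5]
grip_width: 0.0426
finger_force: 1.7
```

Emit:
play_rows(deltas=[[0, 0, 0, 0, 0, 0, 0.4], [0, 0, 0, 0, 0, 0, 0], [0, 0, 0, 0, 0, 0, 0], [0, 0, 0, 0, 0, 0, 0], [0, 0, 0, 0, 0, 0, 0], [0, 0, -0.05, 0, 0, 0, 0], [0, 0, -0.2, 0, 0, 0, 0], [0, 0, -0.3, 0, 0, 0, 0], [0, 0, -0.45, 0, 0, 0, 0], [0, 0, -0.5, 0, 0, 0, 0]])

```text
clock: 5.2
position: [0.4875, 0.1443, 0.2398]
tool_rot: [3.142, 0.0, 0.622]
force: [0.4, 0.7, 0.4]
grip_width: 0.0858
finger_force: 0.0
```

```bash
python3 -c "
from h import *
im=grab_frame('top')[130:280,205:405]
cv2.imwrite('pics/crop2.png',cv2.resize(im[:,:,::-1],(800,600),interpolation=cv2.INTER_CUBIC))
st();goal(.652,-.055,.24,1.6);goal(.652,-.055,.13,1.6)"
```

```text
('clock', np.float64(5.25)) ('position', array([0.4903, 0.1443, 0.2464])) ('tool_rot', array([ 3.1406, -0.0074,  0.6208])) ('force', array([ 4.6829, -1.1026, 11.4044])) ('grip_width', np.float64(0.0857)) ('finger_force', np.float64(0.0)) ('qpos', array([-0.9853,  0.4133,  0.783 ,  1.9119, -0.3574,  0.9519, -0.985 ]))
units [0.031  0.5122 0.0136] [ 0.0022 -0.003  -0.4675]
units [0.0294 0.512  0.2336] [ 0.0022 -0.003  -0.4675]
```

View pics/crop2.png

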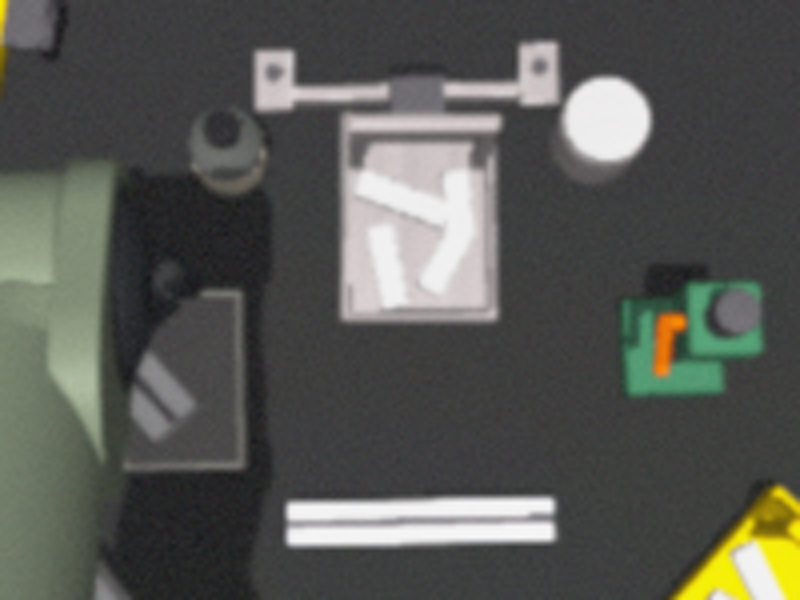

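The block lies on the pad, visible at about (165,395) inside its border, and the tray, bottle and tin are unchanged. Next I'll go above the handle bar.

Emit:
play_rows(deltas=[[0.03, 0.512, 0.014, 0.002, -0.003, -0.467, 0], [0.03, 0.512, 0.014, 0.002, -0.003, -0.467, 0], [0.03, 0.512, 0.014, 0.002, -0.003, -0.467, 0], [0.03, 0.512, 0.014, 0.002, -0.003, -0.467, 0], [0.03, 0.512, 0.014, 0.002, -0.003, -0.467, 0], [0.03, 0.512, 0.014, 0.002, -0.003, -0.467, 0], [0.03, 0.512, 0.014, 0.002, -0.003, -0.467, 0], [0.03, 0.512, 0.014, 0.002, -0.003, -0.467, 0], [0.03, 0.512, 0.014, 0.002, -0.003, -0.467, 0], [0.03, 0.512, 0.014, 0.002, -0.003, -0.467, 0]])

```text
clock: 6.25
position: [0.6493, -0.0537, 0.2309]
tool_rot: [-3.135, 0.003, 1.599]
force: [0.1, 0.2, 0.5]
grip_width: 0.0848
finger_force: 0.0
```

```bash
python3 -c "
from h import *
cv2.imwrite('pics/w2.png',grab_frame('wrist')[:,:,::-1]);c=get_calibration('wrist');print([np.round(proj(c,[x,y,.15])) for x in (.646,.658) for y in (-.004,-.106)])
st();goal(.652,-.055,.122,1.595)"
```

```text
[array([284., 137.]), array([280., 287.]), array([304., 138.]), array([297., 288.])]
('clock', np.float64(6.3)) ('position', array([ 0.6494, -0.0536,  0.2309])) ('tool_rot', array([-3.1352,  0.0034,  1.5999])) ('force', array([ 0.0374, -0.0329, -0.3583])) ('grip_width', np.float64(0.0853)) ('finger_force', np.float64(0.0)) ('qpos', array([-0.2969,  0.6113,  0.4569,  1.5367, -0.2885,  1.0676,  0.2586]))
units [-0.0021  0.0066  0.2178] [-0.003   0.0016  0.0023]
```

View pics/w2.png

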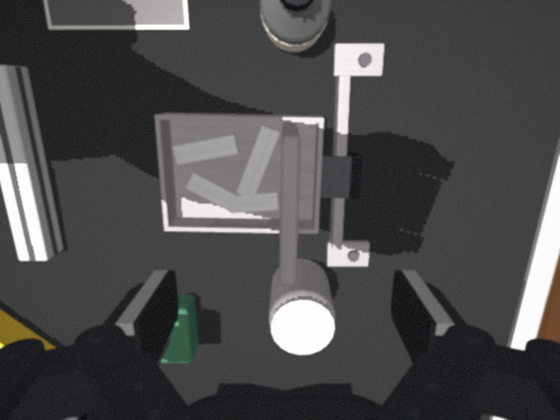

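The wrist view shows the grey handle bar at columns 281–298, rows 122–283, midway between the fingers. The hook arm over the lip is at (340,178).

Emit:
play_rows(deltas=[[-0.004, 0.005, 0.08, -0.003, 0.0016, 0.002, 0], [-0.004, 0.005, 0.15, -0.003, 0.0016, 0.002, 0], [-0.004, 0.005, 0.218, -0.003, 0.0016, 0.002, 0], [-0.004, 0.005, 0.218, -0.003, 0.0016, 0.002, 0.3], [-0.004, 0.005, 0.218, -0.003, 0.0016, 0.002, 0.6], [-0.004, 0.005, 0.218, -0.003, 0.0016, 0.002, 0.72], [-0.004, 0.005, 0.218, -0.003, 0.0016, 0.002, 0.72], [-0.004, 0.005, 0.218, -0.003, 0.0016, 0.002, 0.72]], newtons=20)

```text
clock: 7.1
position: [0.6519, -0.0565, 0.1231]
tool_rot: [3.14, 0.0, 1.597]
force: [0.7, 0.1, 0.9]
grip_width: 0.024
finger_force: 0.0
```

```bash
python3 -c "
from h import *
st()
for dx,dz in((-.006,0),(-.024,.015),(-.036,.018)): p=observe()['position'];goal(p[0]+dx,p[1],p[2]+dz,1.595)"
```

```text
('clock', np.float64(7.1)) ('position', array([ 0.6519, -0.0565,  0.1231])) ('tool_rot', array([3.140e+00, 1.000e-04, 1.597e+00])) ('force', array([0.7293, 0.1067, 0.866 ])) ('grip_width', np.float64(0.024)) ('finger_force', np.float64(0.0)) ('qpos', array([-0.2566,  0.7291,  0.4004,  1.6232, -0.35  ,  0.8594,  0.3089]))
units [ 0.0003 -0.012  -0.    ] [0.0008 0.     0.0009]
units [ 0.0013 -0.0479 -0.0301] [0.0008 0.     0.0009]
units [ 0.0019 -0.0719 -0.0361] [0.0008 0.     0.0009]
```

Emit:
play_rows(deltas=[[0.006, -0.01, 0, 0, 0, 0, 0.72], [0.006, -0.016, -0.002, 0, 0, 0, 0.72], [0.006, -0.022, -0.007, 0, 0, 0, 0.72], [0.006, -0.028, -0.012, 0, 0, 0, 0.72], [0.006, -0.034, -0.018, 0, 0, 0, 0.72], [0.006, -0.04, -0.023, 0, 0, 0, 0.72], [0.006, -0.04, -0.023, 0, 0, 0, 0.72]])

```text
clock: 7.8
position: [0.6315, -0.0538, 0.1339]
tool_rot: [3.14, -0.0, 1.597]
force: [3.5, 0.3, 1.6]
grip_width: 0.0241
finger_force: 1.7
```

```bash
python3 -c "
from h import *
st()
im=np.hstack([grab_frame('side')[150:300,250:400],grab_frame('top')[130:280,250:400]])
cv2.imwrite('pics/t1.png',cv2.resize(im[:,:,::-1],(800,400),interpolation=cv2.INTER_CUBIC))"
```

```text
('clock', np.float64(7.8)) ('position', array([ 0.6315, -0.0538,  0.1339])) ('tool_rot', array([ 3.1404e+00, -2.0000e-04,  1.5971e+00])) ('force', array([3.4605, 0.2559, 1.6483])) ('grip_width', np.float64(0.0241)) ('finger_force', np.float64(1.6625)) ('qpos', array([-0.2729,  0.6866,  0.4077,  1.6759, -0.3418,  0.849 ,  0.3064]))
```

View pics/t1.png

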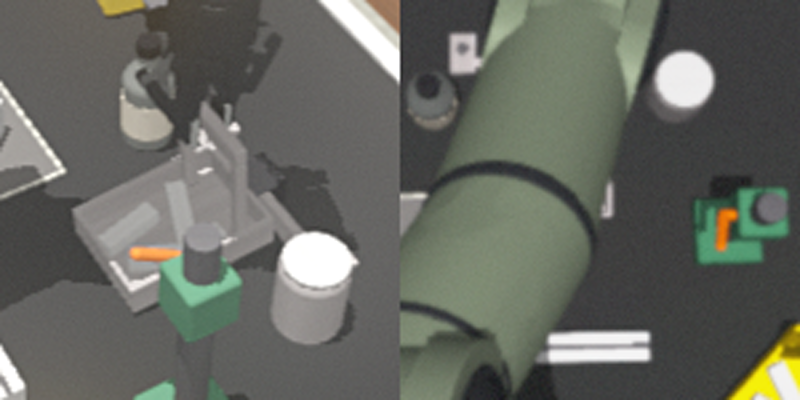

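The side view shows the tray tipping, its hook arm rising, with the force at 3.5 N. I'll carry on slowly.

Emit:
play_rows(deltas=[[0, -0.006, -0.005, 0, 0, 0, 0.72], [0, -0.012, -0.01, 0, 0, 0, 0.72], [0, -0.018, -0.014, 0, 0, 0, 0.72], [0, -0.024, -0.016, 0, 0, 0, 0.72], [0, -0.03, -0.016, 0, 0, 0, 0.72], [0, -0.036, -0.016, 0, 0, 0, 0.72], [0, -0.042, -0.016, 0, 0, 0, 0.72]])

```text
clock: 8.6
position: [0.6099, -0.0546, 0.1412]
tool_rot: [-3.141, 0.0, 1.597]
force: [2.6, 0.5, -2.2]
grip_width: 0.024
finger_force: 1.0
```

```bash
python3 -c "
from h import *
st()
im=grab_frame('side')[150:300,230:430]
cv2.imwrite('pics/t2.png',cv2.resize(im[:,:,::-1],(800,600),interpolation=cv2.INTER_CUBIC))"
```

```text
('clock', np.float64(8.6)) ('position', array([ 0.6099, -0.0546,  0.1412])) ('tool_rot', array([-3.1412e+00,  1.0000e-04,  1.5970e+00])) ('force', array([ 2.5889,  0.51  , -2.225 ])) ('grip_width', np.float64(0.024)) ('finger_force', np.float64(1.0234)) ('qpos', array([-0.2835,  0.6479,  0.4139,  1.7301, -0.3337,  0.8341,  0.3085]))
```

View pics/t2.png

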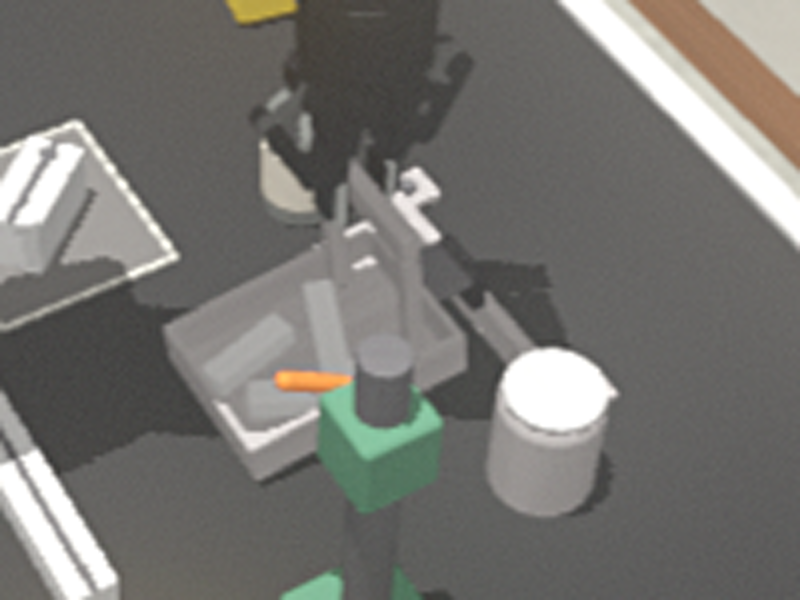

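The tray is tipped, with the tooth at about (465,285) up on the lip, and the block is lying fully on the pad. I'll keep pulling, lowering the fingers for the drop off the lip.

Emit:
play_rows(deltas=[[0, -0.006, 0.01, 0, 0, 0, 0.72], [0, -0.012, 0.02, 0, 0, 0, 0.72], [0, -0.02, 0.028, 0, 0, 0, 0.72], [0, -0.028, 0.03, 0, 0, 0, 0.72], [0, -0.036, 0.03, 0, 0, 0, 0.72], [0, -0.044, 0.03, 0, 0, 0, 0.72], [0, -0.052, 0.03, 0, 0, 0, 0.72], [0, -0.06, 0.032, 0, 0, 0, 0.72], [0, -0.06, 0.034, 0, 0, 0, 0.72], [0, -0.06, 0.034, 0, 0, 0, 0.72]])

```text
clock: 9.65
position: [0.5799, -0.0553, 0.1241]
tool_rot: [-3.141, -0.0, 1.597]
force: [0.4, -0.2, 0.2]
grip_width: 0.0238
finger_force: 0.0
```

```bash
python3 -c "
from h import *
st()
im=grab_frame('side')[150:300,210:410]
cv2.imwrite('pics/t3.png',cv2.resize(im[:,:,::-1],(800,600),interpolation=cv2.INTER_CUBIC))"
```

```text
('clock', np.float64(9.65)) ('position', array([ 0.5799, -0.0553,  0.1241])) ('tool_rot', array([-3.1407, -0.    ,  1.597 ])) ('force', array([ 0.3918, -0.1885,  0.2292])) ('grip_width', np.float64(0.0238)) ('finger_force', np.float64(0.0072)) ('qpos', array([-0.2845,  0.6295,  0.4031,  1.8216, -0.3417,  0.7602,  0.326 ]))
```

View pics/t3.png

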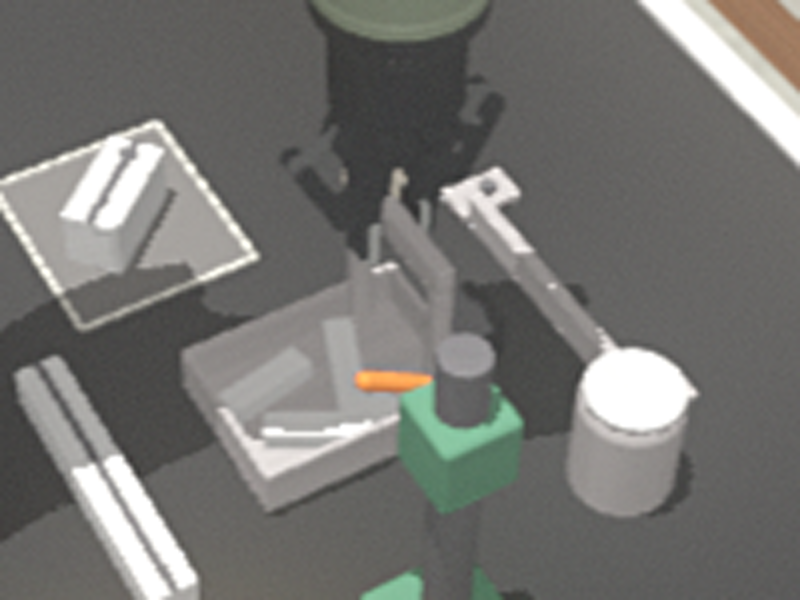

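The hook has cleared the lip and the tray lies level in front of it. I'll slide it to the stop.

Emit:
play_rows(deltas=[[0, -0.01, 0, 0, 0, 0, 0.72], [0, -0.022, 0, 0, 0, 0, 0.72], [0, -0.036, 0, 0, 0, 0, 0.72], [0, -0.05, 0, 0, 0, 0, 0.72], [0, -0.064, 0, 0, 0, 0, 0.72], [-0.001, -0.078, 0, 0, 0, 0, 0.72], [-0.001, -0.09, 0, 0, 0, 0, 0.72], [-0.002, -0.1, 0, 0, 0, 0, 0.72], [-0.002, -0.106, 0, 0, 0, 0, 0.72], [-0.002, -0.11, 0, 0, 0, 0, 0.72]])

```text
clock: 10.7
position: [0.5253, -0.0578, 0.1244]
tool_rot: [3.141, 0.0, 1.597]
force: [3.2, 0.0, -1.1]
grip_width: 0.024
finger_force: 1.3
```

Emit:
play_rows(deltas=[[0, -0.003, 0, 0, 0, 0, 0.72], [0, -0.006, 0, 0, 0, 0, 0.72], [0, -0.009, 0, 0, 0, 0, 0.72]])

```text
clock: 11.0
position: [0.521, -0.0579, 0.1244]
tool_rot: [3.141, 0.0, 1.597]
force: [3.3, 0.2, 0.3]
grip_width: 0.0239
finger_force: 1.6
```

Emit:
play_rows(deltas=[[0, -0.002, 0, 0, 0, 0, 0.72], [0, -0.004, 0, 0, 0, 0, 0.72]])

```text
clock: 11.2
position: [0.5189, -0.058, 0.1244]
tool_rot: [3.141, 0.0, 1.597]
force: [2.9, 0.4, 1.8]
grip_width: 0.0241
finger_force: 1.7
```

Emit:
play_rows(deltas=[[0, -0.002, 0, 0, 0, 0, 0.72], [0, -0.003, 0, 0, 0, 0, 0.72]])

```text
clock: 11.4
position: [0.5174, -0.058, 0.1244]
tool_rot: [3.141, 0.0, 1.597]
force: [3.2, -0.0, 1.8]
grip_width: 0.0238
finger_force: 1.7
```

```bash
python3 -c "
from h import *
st()
im=grab_frame('side')[180:320,180:340]
cv2.imwrite('pics/t4.png',cv2.resize(im[:,:,::-1],(800,600),interpolation=cv2.INTER_CUBIC))"
```

```text
('clock', np.float64(11.4)) ('position', array([ 0.5174, -0.058 ,  0.1244])) ('tool_rot', array([3.1415e+00, 1.0000e-04, 1.5969e+00])) ('force', array([ 3.2416, -0.019 ,  1.777 ])) ('grip_width', np.float64(0.0238)) ('finger_force', np.float64(1.7466)) ('qpos', array([-0.2999,  0.5466,  0.4061,  1.984 , -0.3344,  0.6754,  0.343 ]))
```

View pics/t4.png

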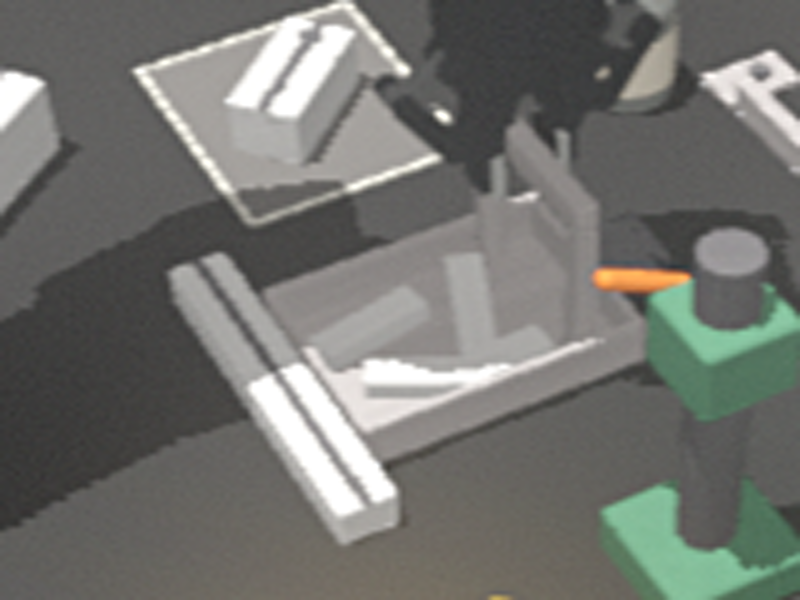

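The tray front is against the stop bar (about (310,350) to (375,450)), and the steady 3.2 N suggests that it is starting to tip against it. I'll ease off in small steps until the force vanishes.

Emit:
play_rows(deltas=[[0, 0.003, 0, 0, 0, 0, 0.72], [0, 0.006, 0, 0, 0, 0, 0.72]])

```text
clock: 11.65
position: [0.52, -0.0579, 0.1241]
tool_rot: [-3.14, 0.0, 1.597]
force: [0.7, 0.0, -0.5]
grip_width: 0.0242
finger_force: 0.0
```

Emit:
play_rows(deltas=[[0, 0.003, 0, 0, 0, 0, 0.72], [0, 0.006, 0, 0, 0, 0, 0.72]])

```text
clock: 11.85
position: [0.5233, -0.0578, 0.1242]
tool_rot: [-3.141, 0.0, 1.597]
force: [-0.7, 0.9, 0.2]
grip_width: 0.024
finger_force: 0.0
```

Emit:
play_rows(deltas=[[0, 0.003, 0, 0, 0, 0, 0.72], [0, 0.006, 0, 0, 0, 0, 0.72]])

```text
clock: 12.05
position: [0.5264, -0.0577, 0.1243]
tool_rot: [-3.141, 0.0, 1.597]
force: [-0.3, -0.4, -0.5]
grip_width: 0.0239
finger_force: 0.0
```

Emit:
play_rows(deltas=[[0, -0.008, 0, 0, 0, 0, 0.72], [0, -0.014, 0, 0, 0, 0, 0.72], [0, -0.018, 0, 0, 0, 0, 0.72], [0, -0.018, 0, 0, 0, 0, 0.72]])

```text
clock: 12.45
position: [0.5171, -0.058, 0.1244]
tool_rot: [-3.142, 0.0, 1.597]
force: [0.5, -0.1, -0.1]
grip_width: 0.0242
finger_force: 0.0
```

Emit:
play_rows(deltas=[[0, -0.002, 0, 0, 0, 0, 0.72], [0, -0.002, 0, 0, 0, 0, 0.72]])

```text
clock: 12.65
position: [0.5166, -0.058, 0.1244]
tool_rot: [3.141, 0.0, 1.597]
force: [1.7, 0.7, 1.5]
grip_width: 0.0238
finger_force: 1.0
```

Emit:
play_rows(deltas=[[0, -0.002, 0, 0, 0, 0, 0.72], [0, -0.002, 0, 0, 0, 0, 0.72]])

```text
clock: 12.85
position: [0.5162, -0.0578, 0.1246]
tool_rot: [3.14, 0.0, 1.597]
force: [5.8, 1.7, 0.9]
grip_width: 0.0237
finger_force: 2.8
```

Emit:
play_rows(deltas=[[0, -0.002, 0, 0, 0, 0, 0.72], [0, -0.002, 0, 0, 0, 0, 0.72]])

```text
clock: 13.05
position: [0.5159, -0.0578, 0.1249]
tool_rot: [3.139, 0.0, 1.597]
force: [9.2, 2.8, 1.4]
grip_width: 0.0243
finger_force: 4.1
```

The force now climbs to 9 N with no motion, so the tray is firmly against the stop and not tipping. I'll release and withdraw upwards.

Emit:
play_rows(deltas=[[0, 0.003, 0, 0, 0, 0, 0.72], [0, 0.006, 0, 0, 0, 0, 0.72], [0, 0.01, 0, 0, 0, 0, 0.72], [0, 0.012, 0, 0, 0, 0, 0.6], [0, 0.012, 0, 0, 0, 0, 0.6], [0, 0.012, -0.05, 0, 0, 0, 0.6], [0, 0.012, -0.13, 0, 0, 0, 0.6], [0, 0.012, -0.22, 0, 0, 0, 0.6], [0, 0.012, -0.3, 0, 0, 0, 0.6], [0, 0.012, -0.36, 0, 0, 0, 0.6]])

```text
clock: 14.05
position: [0.5204, -0.0582, 0.3068]
tool_rot: [3.14, -0.0, 1.597]
force: [-0.1, 0.0, -0.3]
grip_width: 0.0344
finger_force: 0.0
```

Emit:
play_rows(deltas=[[0.2, 0, 0, 0, 0, 0, 0.6], [0.3, 0, 0, 0, 0, 0, 0.6], [0.4, 0, 0, 0, 0, 0, 0.6], [0.5, 0, 0, 0, 0, 0, 0.6], [0.6, 0, 0, 0, 0, 0, 0.6], [0.7, 0, 0, 0, 0, 0, 0.6], [0.7, 0, 0, 0, 0, 0, 0.6], [0.7, 0, 0, 0, 0, 0, 0.6]])

```text
clock: 14.85
position: [0.5091, 0.299, 0.3031]
tool_rot: [-3.14, -0.001, 1.605]
force: [-0.2, -0.6, 0.7]
grip_width: 0.034
finger_force: 0.0
```

```bash
python3 - <<'E'
from h import *
st(); c=get_calibration("top"); im=grab_frame("top"); cv2.imwrite("pics/end.png",im[:,:,::-1]); g=im.mean(2)
a=[proj(c,p)for p in([.404,.0,.03],[.404,-.115,.03],[.525,-.007,.15],[.525,-.109,.15])];print(np.round(a,1))
# column intensity profiles across stop/tray front, and handle bar
for u in (278,288,298,308,318): print(u,g[228:266,u].astype(int).tolist())
for v in (225,235,245): print("row",v,g[v,280:340].astype(int).tolist())
E
```

```text
('clock', np.float64(14.85)) ('position', array([0.5091, 0.299 , 0.3031])) ('tool_rot', array([-3.1398e+00, -1.1000e-03,  1.6051e+00])) ('force', array([-0.2243, -0.5964,  0.7422])) ('grip_width', np.float64(0.034)) ('finger_force', np.float64(0.0)) ('qpos', array([-0.9142,  0.424 ,  0.4045,  1.6211, -0.1816,  1.1346, -0.4303]))
[[288.8 254.3]
 [329.1 254.8]
 [291.6 207.7]
 [330.5 208.1]]
278 [62, 62, 62, 61, 60, 61, 64, 62, 63, 64, 61, 64, 61, 64, 64, 64, 64, 63, 66, 63, 64, 62, 61, 62, 63, 59, 78, 158, 232, 241, 241, 230, 171, 169, 226, 239, 241, 233]
288 [60, 65, 63, 62, 63, 60, 62, 62, 65, 61, 64, 63, 60, 62, 61, 64, 62, 61, 59, 64, 60, 64, 65, 59, 62, 57, 75, 167, 235, 242, 240, 224, 163, 184, 237, 243, 242, 233]
298 [214, 212, 216, 218, 226, 228, 224, 222, 221, 221, 218, 215, 218, 218, 217, 219, 219, 219, 219, 219, 220, 221, 221, 204, 146, 153, 195, 208, 238, 242, 239, 219, 160, 185, 237, 243, 242, 232]
308 [204, 205, 210, 210, 211, 209, 212, 212, 213, 212, 211, 213, 211, 214, 217, 216, 215, 218, 218, 213, 220, 227, 230, 212, 154, 165, 207, 224, 239, 242, 234, 174, 155, 215, 24
[... 380 characters left out ...]
 241, 242, 241, 241, 242, 243, 242, 242, 242, 240, 229, 216, 210, 196, 166, 175, 139, 85, 64, 64, 63, 61, 64, 61, 63, 59]
row 235 [63, 61, 64, 61, 63, 62, 59, 58, 62, 61, 66, 115, 178, 176, 203, 214, 215, 215, 222, 237, 242, 243, 242, 243, 241, 224, 214, 212, 212, 210, 213, 214, 214, 216, 213, 212, 222, 239, 242, 243, 243, 243, 241, 235, 220, 215, 215, 202, 167, 163, 139, 98, 68, 62, 59, 62, 61, 62, 61, 62]
row 245 [62, 62, 58, 59, 62, 63, 62, 64, 61, 65, 65, 105, 161, 183, 209, 217, 219, 218, 219, 220, 221, 233, 241, 243, 242, 243, 241, 228, 218, 215, 216, 225, 235, 240, 241, 242, 242, 240, 230, 219, 217, 214, 215, 213, 215, 215, 216, 210, 184, 168, 178, 126, 77, 65, 62, 62, 64, 67, 62, 60]
```

```bash
python3 - <<'E'
from h import *
c=get_calibration("top"); g=np.mean([grab_frame("top").mean(2) for _ in range(8)],0)
def cross(p,l,rev=False):
    i=np.argmax(p>l) ; return i-1+(l-p[i-1])/(p[i]-p[i-1])
S=np.array([atz(c,u,240+cross(g[240:262,u],150),.03)[:2] for u in [*range(274,289),*range(335,338)] if g[258,u]>200])
ps=np.polyfit(S[:,1],S[:,0],1);print("stop yaw",-ps[0],len(S),"rms",np.std(S[:,0]-np.polyval(ps,S[:,1])))
for nm,f in(("L",lambda v:283+cross(g[v,283:300],120)),("R",lambda v:342-cross(g[v,342:322:-1],120))):
    W=np.array([atz(c,f(v),v,.04)[:2] for v in range(214,250)]);p=np.polyfit(W[:,0],W[:,1],1)
    print(nm,"yaw",p[0],"rms",np.std(W[:,1]-np.polyval(p,W[:,0])),"y",np.polyval(p,.48))
# tray front wall inner-edge and stop boundary per column
for lo,hi,l in((246,253,185),):
    F=[]
    for u in range(296,330):
        q=g[248:254,u]; i=np.argmax(q<l); 
        if i>0: F.append(atz(c,u,248+i-1+(q[i-1]-l)/(q[i-1]-q[i]),.02)[:2])
    F=np.array(F);p=np.polyfit(F[:,1],F[:,0],1);print("front inner yaw",-p[0],np.std(F[:,0]-np.polyval(p,F[:,1])))
print(g[249:260,[293,295,300,305,310,315,320,325,328,330]].astype(int).T)
E
```

```text
stop yaw 0.03041248971591464 14 rms 0.0001530447068192035
L yaw 0.027232536410031927 rms 0.00022396962734890817 y -0.005164340530001987
R yaw 0.03099797691255303 rms 0.00027816104124830335 y -0.11802381409248264
front inner yaw 0.021408767167200405 0.0006527432207607577
[[194 197 193 184 187 197 209 238 242 239 220]
 [220 219 204 152 155 199 215 239 242 239 219]
 [218 217 202 149 152 195 209 237 242 237 208]
 [242 240 224 162 165 204 219 239 242 233 174]
 [217 217 200 152 163 202 219 239 242 234 174]
 [220 218 203 160 179 219 235 241 242 235 173]
 [216 216 200 158 179 222 239 242 242 234 175]
 [217 215 199 157 170 213 238 242 242 234 173]
 [187 186 172 146 169 211 238 242 242 233 172]
 [185 184 181 182 188 211 239 242 242 233 171]]
```

The tray's yaw (0.027–0.031) matches the stop's (0.030) and no gap shows, so it rests squarely against the bar.

```bash
python3 -c "
from workcell import *
print(job_done())"
```

```text
the job is handed in; nothing more can be done
None
```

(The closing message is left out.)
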